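Lock the film scanner's hidden carriage with its transit pin

TASK

The film scanner is to be shipped, so lock its optics carriage, which has stopped somewhere out of sight under the deck: take the transit pin from the accessory stand, put its tip through the slot in the scanner's deck onto the carriage's lock rail, and drag it lightly along the slot until it drops into the rail's cross groove. Stop there, lower the pin fully home so that its collar lies flat on the deck, and let go of it. Feel your way: the pin must never bear on the scanner with more than about 12 N, and the other things on the table and in the stand stay where they are.

Things in the scene. Friction and masses are not known exactly. Their poses are not given: they have to be found in the camera images.
- scanner: grey desktop film scanner, fixed, 280 (x) by 440 (y) by 90 mm high, flat aluminium deck on top at z 90 mm. Origin: centre of underside; x from its front (the side with keys) to its rear, y to its left. On the deck's rear part (x above -45 mm): two reels of 140 mm (up to 30 mm above the deck), black lamp house (56 mm), small rollers (up to 34 mm). The front part, around the slot, is clear
- slot_mid (a point): middle of the slot, at the deck's surface, at scanner x -95, y 0; axes as the scanner's. The slot is a straight opening through the 8 mm deck plate, 128 mm long along y and 11 mm wide. Beneath it lies the hidden carriage's lock rail of blackened steel, unlit
- rail_level (a point): point on the slot's middle line, 13 mm below the deck's surface: the level of the lock rail's flat top. The rail runs under the whole slot, plain but for one cross groove 12 mm wide (along y), deep enough for the whole pin, centred anywhere within 42 mm of the slot's middle. Its place is not measured
- slot_end (a point): the slot's end towards -y, at the deck's surface, 64 mm from its middle. How the rail feels: sprung upwards, it gives way from about 3 N and sinks 1 mm per further newton, to a hard stop after 4 mm. Sideways the carriage is held by its drive belt and stays put under pushes below about 20 N
- pin: transit pin, steel and aluminium, 64 mm tall, about 60 g. Origin: end of its tip; z up along it. From the tip: shank 8 mm thick, 26 mm long (round end), flat collar 26 mm across and 4 mm thick, ridged round grip 20 mm across and 34 mm high. Starts upright in a socket of the stand, collar on the stand's top. Home: collar on the deck, shank in slot and groove
- pin_collar (a point): centre of the underside of the pin's collar, 26 mm above the tip
- pin_grip (a point): on the pin's axis in its grip, 50 mm above the tip, 24 mm above the collar's underside: a good height to hold it, as the fingertips then stay clear of the deck when it is home
- stand: accessory stand fixed on the table, a grey block 180 (x) by 60 (y) by 40 mm high with three square sockets 10 mm wide and 32 mm deep in a row along its x axis at x -55, 0 and 55 mm. Origin: centre of its underside
- roller: spare film guide roller, a low spool with two flanges of 32 mm diameter and a white middle, 20 mm high above the stand, standing in another socket of the stand; leave alone. Origin at its shank's end, 26 mm below the stand's top
- driver: screwdriver-like tool with an 18 mm black handle, 64 mm high above the stand, standing in the remaining socket; leave alone. Origin at its shank's end, 26 mm below the stand's top
- film_can: round film tin lying on the table, 98 mm diameter, 24 mm high; leave alone. Origin under its centre
- loupe: round magnifier standing on the table, 46 mm diameter, 43 mm high; leave alone. Origin under its centre
- core: white plastic film core, a ring of 75 mm diameter and 16 mm height, on the table; leave alone. Origin under its centre
- film_box: flat square cardboard film carton, 137 mm wide, 23 mm high; leave alone. Origin under its centre
- marker: marker pen lying on the table, 137 mm long along its x, 15 mm thick; leave alone. Origin under its middle
- cleaner: small closed bottle, 48 mm diameter, 110 mm high; leave alone. Origin under its centre
Things that resemble listed ones, but are neither listed nor needed, are in the scene too. Of the things that look like the stand, the smaller one is meant. What is shaped like the pin but orange is not meant.

How it is judged:
On the way, in this order (a step that is already met when the one before it is completed fails the run):
1. the pin is drawn out of the stand (z of pin in the frame of stand above 0.045 m), for 0.1 s.
2. the pin's tip is in the slot, held upright by the fingers (z of pin in the frame of slot_mid below -0.009 m and x of pin in the frame of slot_mid between -0.004 and 0.004 m and y of pin in the frame of slot_mid between -0.064 and 0.064 m and angle between pin's own z axis and vertical below 0.2 rad and contact force between the fingers and pin above 0.5 N), for 0.1 s.
3. the pin has dropped into the groove while held (z of pin_collar in the frame of slot_mid below 0.006 m and x of pin_collar in the frame of slot_mid between -0.004 and 0.004 m and y of pin_collar in the frame of slot_mid between -0.064 and 0.064 m and contact force between the fingers and pin above 0.5 N), for 0.05 s.
At the end, for the whole second after the job is handed in: the transit pin stands upright (within 4 degrees) in the slot and the rail's groove with its collar flat on the deck (within 2 mm), at rest and released (z of pin_collar in the frame of slot_mid between -0.002 and 0.002 m and x of pin_collar in the frame of slot_mid between -0.004 and 0.004 m and y of pin_collar in the frame of slot_mid between -0.064 and 0.064 m and angle between pin's own z axis and vertical below 0.07 rad and linear speed of pin below 0.01 m/s); the robot touches nothing.
It fails at once if the pin bears on the scanner (deck or lock rail) with more than 16 N (contact force between pin and scanner above 16 N).
It fails at once if the gripper presses on the scanner with more than 16 N (contact force between the arm and scanner above 16 N).
It fails at once if another thing is displaced by more than 20 mm (distance of any of roller, driver, film_can, loupe, core, film_box, marker, cleaner from where it was at the start of the episode above 0.02 m).
It also fails if it takes over 72 s, if anything falls off the work surface, if the arm or the gripper's body presses on something with over 40 N, if the wrist force passes 120 N, or if a joint passes its speed limit or range.

ROBOT

A 6-joint arm with a two-finger parallel gripper is mounted at the origin on the work surface. World frame = base frame: x ahead of the robot, y to its left, z up, the work surface at z = 0. Lengths are in m, angles in rad, forces in N, time in s.
With the tool pointing down it reaches from about 0.3 to 0.875 m from the base axis. Payload 4.2 kg.
Tool frame: the origin (TCP) lies at the very end of the fingers, on their centre line; the grasp point (between the pads) lies 19 mm behind it; z points along the fingers, y is the line along which they close (so a half turn about z gives the same grasp; the last joint's range is limited). The gripper opens to 85 mm and grips with 20 to 120 N. Pads are 22 mm wide; open, the fingers measure 114 mm over their backs; the gripper's body (76 mm by 85 mm) begins 54 mm behind the grasp point. The pads swing forward as they close: fully open they stand 13 mm farther back than shut.
Start: joints at [1.31, 0.32, 1.565, -0, 1.257, -0.02], TCP at [0.137, 0.558, 0.194] pointing down, gripper open.
Joint ranges: [-3.11, 3.11], [-0.84, 2.01], [0.21, 2.61], [-1.34, 4.49], [0.05, 2.63], [-2.56, 2.56]. Speed limits (rad/s): [2.57, 2.57, 3.14, 3.14, 3.14, 3.14].

INTERFACE

Orientations are given as [roll, pitch, yaw] about the fixed x, y, z axes, in that order (R = Rz(yaw) Ry(pitch) Rx(roll)).
In Python, from bench import manip gives the robot as it stands.
- The arm moves only by the tool arm_command, never from a script. Its argument "deltas" is text: rows parted by semicolons, each of 7 numbers parted by spaces: the opening, from -1 (shut) to 1 (fully open), then the shift along the world's x, y, z in units of 40 mm (1.0 is 40 mm), then the turn, a rotation vector about the world's x, y, z in units of 6 degrees (1.0 is 6 degrees). A call has exactly 10 rows; each row is the pose to reach, as a shift and turn from the pose commanded when the call began; what a row does not reach only later rows make up. A row lasts 1/8 s, in which the tool goes at most 62.5 mm and 10.7 degrees, less where a joint would pass 70% of its speed; a pose out of reach is approached as far as the arm can. A call with a gripper value outside its range is refused whole. The fingers move at their own pace and stop on an object; the grip force is fixed at half the most. Time passes only in rows, so rows that repeat a pose let the fingers close, or fill a call up. It gives the time, the measured TCP pose, the force, the opening and the grip force at its end, in the units of the state.
- manip.sense(): the state, without advancing time (a new reading comes with each control period).
- manip.read_camera(name): name is "scene" or "top" or "wrist"; returns (picture, depth): 480x640x3 uint8, red, green, blue; 480x640 float32, m along the optical axis (not along the pixel's ray), 0 where there is no reading.
- manip.get_calibration(name): a dict with "mtx" (3x3 intrinsics, pixels), "view" (4x4, takes a point from world to camera coordinates). Camera axes: x right, y up, looking along -z (the intrinsics and any distortion apply to the point x, -y, -z); pixel columns grow to the right and rows downward; lengths in m; the calibration is good to about 2 mm. A picture is of the moment at which its call begins: read the wrist's pose just before it. get_calibration takes no time and is no camera call; for the wrist camera it gives the pose at the moment of the call.
- manip.sign_off(): hands the job in; it is judged then, once.
The state is a dict: "time": time; "joint_positions": joint angles; "qd": joint speeds; "joint_torque": joint torques, N m; "eef_pos": TCP position; "ee_rot": TCP orientation; "ft_force": force on the tool from outside, world axes, zero at the start; "ft_torque": the same for the moment, N m; "width": finger opening in m; "grip_force": force on a finger pad.
Only numpy, scipy, OpenCV 4.12 (cv2) and the standard library are available. Lean on these libraries where they do the work, as an engineer would, in place of code of your own. Each camera call takes 0.05 s, during which the arm holds its last target. There are 200 camera calls.

## Working session

There is one attempt and no reset: what is moved stays moved. The work goes in short steps, Python scripts to look and compute and a tool call to move; the robot and the scene stay as the last step left them, time stands still between calls to the robot, and variables do not carry over. Pictures are saved under pics/ and viewed, at most 10 in all, crops included, and the job is handed in when it is done.

Besides the shell and the picture viewer there is one more tool, called after "Request:" by a JSON object that holds its "method" and its "body". arm_command: Moves the arm, as the interface text tells. Its arguments: {"type":"object","properties":{"deltas":{"type":"string"}},"required":["deltas"]}

```bash
mkdir -p pics; cat > h.py <<'E'
import numpy as np, cv2
from bench import manip
def grab(n):
    c=manip.get_calibration(n); p,d=manip.read_camera(n); return p,d,np.array(c['mtx']),np.array(c['view'])
def save(f,p): cv2.imwrite('pics/'+f,p[:,:,::-1])
def world(u,v,d,K,V):
    x=(u-K[0,2])/K[0,0]*d; y=(v-K[1,2])/K[1,1]*d
    return (np.linalg.inv(V)@np.array([x,-y,-d,1]))[:3]
def cloud(d,K,V):
    v,u=np.mgrid[:480,:640]; x=(u-K[0,2])/K[0,0]*d; y=(v-K[1,2])/K[1,1]*d
    P=np.stack([x,-y,-d,np.ones_like(d)],-1)@np.linalg.inv(V).T
    P=P[...,:3]; P[d==0]=np.nan; return P
def proj(p,K,V):
    c=V@np.append(p,1); q=K@np.array([c[0],-c[1],-c[2]]); return q[:2]/q[2]
def ray(u,v,K,V):
    a=world(u,v,0.,K,V); b=world(u,v,1.,K,V); return a,b-a
def atz(u,v,z,K,V):
    a,r=ray(u,v,K,V); return a+r*(z-a[2])/r[2]
E
python3 - <<'E'
from h import *
for n in('top','scene'):
    p,d,K,V=grab(n); save(n+'.png',p); np.savez(n,p=p,d=d,K=K,V=V); print(n,K.round(1).tolist(),np.linalg.inv(V)[:3,3].round(3))
print(manip.sense())
E
```

```text
top [[474.6, 0.0, 316.6], [0.0, 474.6, 242.1], [0.0, 0.0, 1.0]] [0.305 0.059 1.333]
scene [[537.1, 0.0, 329.0], [0.0, 537.1, 242.9], [0.0, 0.0, 1.0]] [ 1.246 -0.743  0.94 ]
{'time': 0.1, 'joint_positions': array([ 1.30997931e+00,  3.20215601e-01,  1.56552446e+00, -2.04390718e-05,
        1.25742230e+00, -2.00031518e-02]), 'qd': array([-0.00115921, -0.00157903, -0.00274896, -0.00071546,  0.00060805,
        0.00090499]), 'joint_torque': array([ 9.29011185e-04, -4.16409194e+01, -2.34702623e+01, -2.21352724e-05,
        4.82234856e-03, -3.03376703e-05]), 'eef_pos': array([0.13701778, 0.55794336, 0.19298614]), 'ee_rot': array([-3.14002287e+00, -1.19670866e-05,  2.90078509e+00]), 'ft_force': array([ 0.71079168,  0.74174102, -0.31740533]), 'ft_torque': array([-0.01547805, -0.02244657, -0.00772721]), 'grip_force': 0.0, 'width': 0.08517705562643689}
```

View pics/top.png

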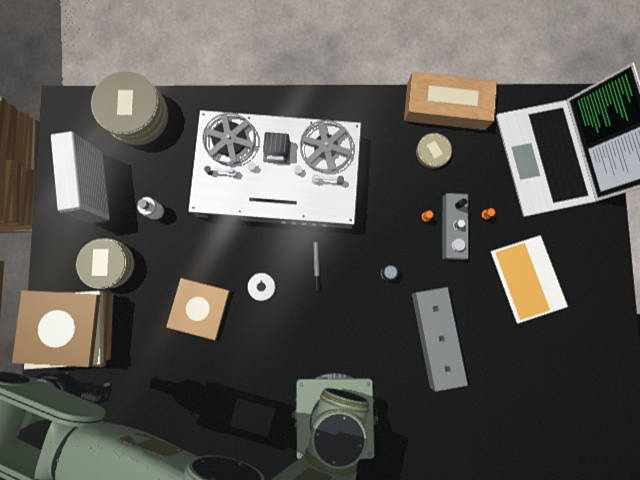

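View pics/scene.png

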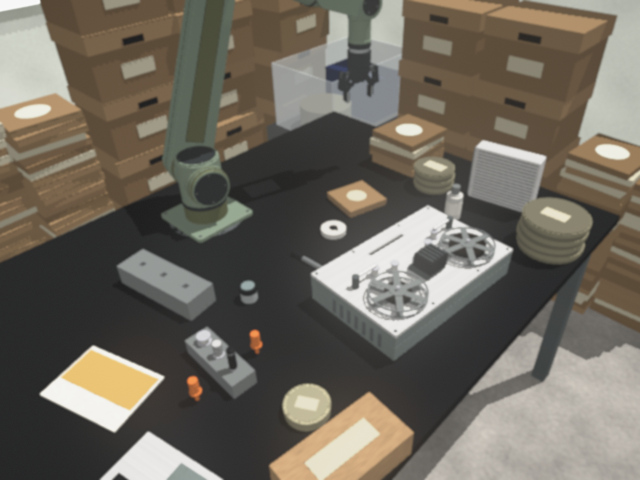

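The top view shows the scanner at about (277,168) with its slot at (272,201). The smaller stand is at (455,226), and the larger block at (440,340) is a decoy. The stand holds a black driver at (462,203), a grey item at (460,224) and a white-topped item at (459,245). The orange lookalikes at (427,216) and (489,213) are not meant. I'll confirm with an enlarged crop.

```bash
python3 - <<'E'
from h import *
T=np.load('top.npz');S=np.load('scene.npz')
a=cv2.resize(T['p'][185:270,415:500],(400,400),interpolation=2); b=cv2.resize(S['p'][315:405,170:260],(400,400),interpolation=2)
save('crop.png',np.hstack([a,b]))
s=cv2.resize(T['p'][100:235,180:370],(760,540),interpolation=2); save('scan.png',s)
P=cloud(T['d'],T['K'],T['V'])
for n,(u,v) in dict(stand1=(449,215),mid=(460,224),roll=(459,245),drv=(462,203),deck=(272,210),tbl=(380,200),big=(430,320)).items(): print(n,P[v,u].round(4))
Q=cloud(S['d'],S['K'],S['V'])
for z0,z1 in((.03,.05),(.055,.07),(.07,.09),(.09,.12)):
  for n,C in(('top',P),('scene',Q)):
    m=(C[...,2]>z0)&(C[...,2]<z1)&(C[...,0]>.22)&(C[...,0]<.47)&(C[...,1]<-.30)&(C[...,1]>-.43)
    k,l,st,ce=cv2.connectedComponentsWithStats(m.astype(np.uint8))
    print(n,z0,[(st[i,4],C[l==i].mean(0).round(4).tolist()) for i in range(1,k) if st[i,4]>8])
m=((P[...,2]>.03)&(P[...,2]<.05)&(P[...,0]>.2)&(P[...,0]<.47)&(P[...,1]<-.30)&(P[...,1]>-.43)); print(cv2.minAreaRect(P[m][:,:2].astype(np.float32)))
m=((P[...,2]>.08)&(P[...,2]<.1)&(P[...,0]>.2)&(P[...,0]<.6)&(P[...,1]>-.15)&(P[...,1]<.5)); print(cv2.minAreaRect(P[m][:,:2].astype(np.float32)))
E
```

```text
stand1 [ 0.5465 -0.3214  0.0383]
mid [ 0.5151 -0.3398  0.0733]
roll [ 0.4597 -0.3386  0.0599]
drv [ 0.5665 -0.3384  0.1031]
deck [0.5522 0.1649 0.0971]
tbl [ 0.599  -0.1364 -0.0015]
big [ 0.2597 -0.2524  0.0584]
top 0.03 [(np.int32(286), [0.444, -0.3338, 0.0406])]
scene 0.03 [(np.int32(192), [0.289, -0.3148, 0.0401]), (np.int32(56), [0.4523, -0.3169, 0.0395]), (np.int32(173), [0.4489, -0.3607, 0.0393])]
top 0.055 [(np.int32(90), [0.4584, -0.3373, 0.0609]), (np.int32(191), [0.2645, -0.3074, 0.0588])]
scene 0.055 [(np.int32(224), [0.2718, -0.3098, 0.0575]), (np.int32(90), [0.46, -0.3417, 0.0589])]
top 0.07 []
scene 0.07 []
top 0.09 []
scene 0.09 []
((0.44782334566116333, -0.3360917568206787), (0.06163967028260231, 0.04388381913304329), 89.34146118164062)
((0.5727424621582031, 0.22186799347400665), (0.5544023513793945, 0.08494722098112106), 86.66022491455078)
```

View pics/crop.png

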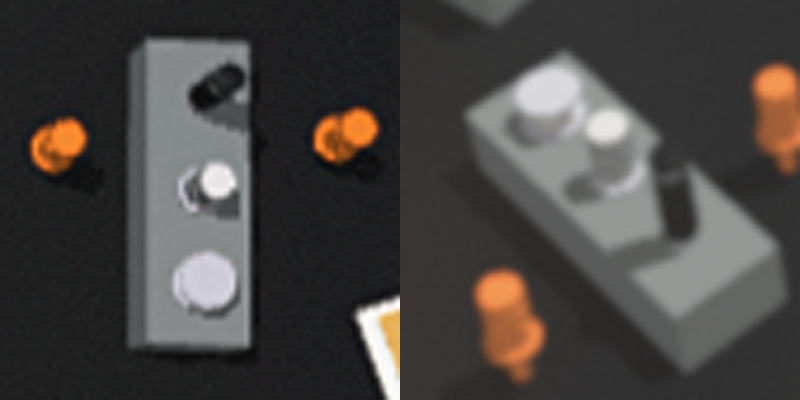

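```bash
python3 - <<'E'
from h import *
T=np.load('top.npz');S=np.load('scene.npz')
K,V=T['K'],T['V'];k2,v2=S['K'],S['V']
def tri(a,b):
    A,r=ray(*a,K,V);B,s=ray(*b,k2,v2)
    t=np.linalg.lstsq(np.c_[r,-s],B-A,rcond=None)[0]; p,q=A+r*t[0],B+s*t[1]; return ((p+q)/2).round(4),np.linalg.norm(p-q).round(4)
print('pin top',tri((461.3,223.3),(216.5,343.3)), atz(461.3,223.3,.078,K,V),atz(216.5,343.3,.078,k2,v2))
print('stand ctr',atz(415+198.5*85/400,185+194*85/400,.04,K,V))
for c in((147,40),(249,40),(251,348),(147,348)): print(atz(415+c[0]*85/400-.4,185+c[1]*85/400-.4,.04,K,V).round(4))
def slot(I,KK,VV,x0,x1,y0,y1,t):
    g=cv2.cvtColor(I,cv2.COLOR_RGB2GRAY)[y0:y1,x0:x1]; m=(g<t).astype(np.uint8)
    k,l,st,ce=cv2.connectedComponentsWithStats(m)
    for i in range(1,k):
        if st[i,4]>20:
            vv,uu=np.where(l==i); r=cv2.minAreaRect(np.c_[uu+x0,vv+y0].astype(np.float32)); bx=cv2.boxPoints(r)
            print(st[i,4],ce[i]+[x0,y0],r); print([atz(*q,.09,KK,VV).round(3).tolist() for q in bx],atz(*(ce[i]+[x0,y0]),.09,KK,VV))
slot(T['p'],K,V,235,310,192,209,110)
slot(S['p'],k2,v2,365,408,228,260,110)
E
```

```text
pin top (array([ 0.5171, -0.3436,  0.0727]), np.float64(0.0)) [ 0.51621232 -0.34193603  0.078     ] [ 0.52151288 -0.34603906  0.078     ]
stand ctr [ 0.51447584 -0.34224638  0.04      ]
[ 0.6083 -0.3149  0.04  ]
[ 0.6079 -0.3755  0.04  ]
[ 0.4245 -0.3676  0.04  ]
[ 0.425  -0.3069  0.04  ]
122 [272.5 200.5] ((272.4999694824219, 200.5), (45.25542068481445, 2.591719627380371), 4.573921203613281)
[[0.581, 0.225, 0.09], [0.588, 0.224, 0.09], [0.578, 0.104, 0.09], [0.571, 0.104, 0.09]] [0.57939082 0.16430835 0.09      ]
139 [371.79856115 231.74100719] ((375.0, 233.5), (11.0, 20.0), 90.0)
[[0.494, 0.177, 0.09], [0.535, 0.213, 0.09], [0.566, 0.174, 0.09], [0.527, 0.139, 0.09]] [0.5190474  0.17577106 0.09      ]
```

View pics/scan.png

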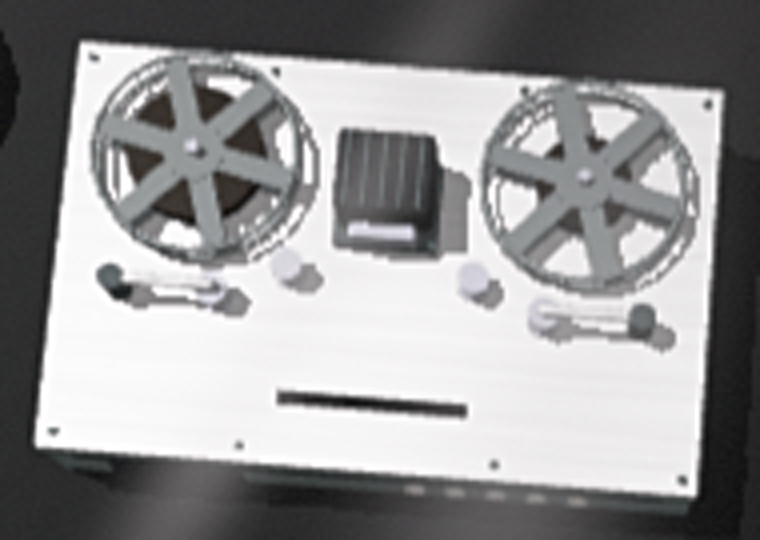

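The scan crop shows the slot running from about (278,397) to (466,411) in the crop, with the deck in front of it clear. The pin is the grey item in the middle socket, a slim round grip over a collar, at (461,223) in the top view. The item at (459,245) is the roller with its wide flanges, and the black one is the driver. Next I'll hover over the slot for a wrist view on the way.

Request:
{"method": "arm_command", "body": {"deltas": "1 0.5 -0.5 1.0 0 0 0.2; 1 1.7 -1.6 1.8 0 0 0.4; 1 2.9 -2.7 2.5 0 0 0.6; 1 4.1 -3.8 2.5 0 0 0.8; 1 5.2 -4.9 2.5 0 0 1.0; 1 6.4 -6 2.5 0 0 1.2; 1 7.5 -7.1 2.5 0 0 1.5; 1 8.6 -8.2 2.5 0 0 1.5; 1 9.5 -9.8 2.5 0 0 1.5; 1 9.5 -9.8 2.5 0 0 1.5"}}

```text
time: 1.35
eef_pos: [0.5183, 0.1637, 0.293]
ee_rot: [-3.141, -0.001, 3.055]
ft_force: [0.4, 1.0, -0.3]
width: 0.0854
grip_force: 0.0
```

```bash
python3 - <<'E'
from h import *
p,d,K,V=grab('wrist'); save('w1.png',p); np.savez('w1',p=p,d=d,K=K,V=V); print(K.round(1).tolist(),np.linalg.inv(V).round(3))
print(proj(np.array([.579,.164,.09]),K,V), manip.sense()['eef_pos'])
E
```

```text
[[371.0, 0.0, 323.9], [0.0, 371.0, 236.6], [0.0, 0.0, 1.0]] [[ 0.086 -0.962 -0.258  0.454]
 [ 0.996  0.083  0.023  0.17 ]
 [-0.    -0.259  0.966  0.474]
 [ 0.     0.     0.     1.   ]]
[328.31206723 256.29969209] [0.51988646 0.16127111 0.29285609]
```

View pics/w1.png

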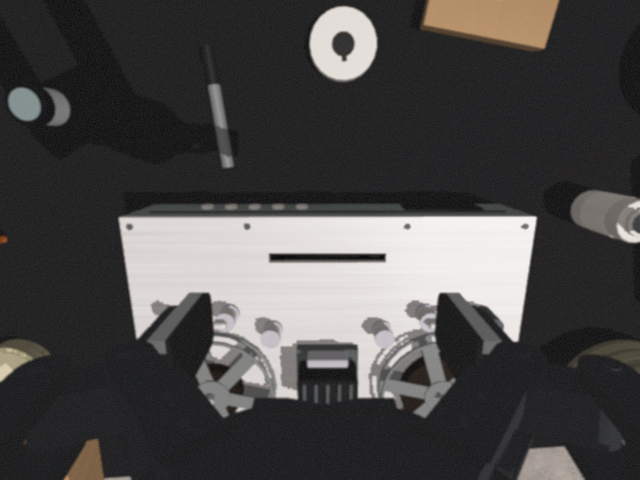

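The wrist view shows the slot from (270,258) to (386,258). I'll measure it now.

```bash
cat >> h.py <<'E'
def slotfind(p,K,V,guess=(.579,.164,.09),z=.09):
    u,v=proj(np.array(guess),K,V); u0,v0=int(u)-90,int(v)-28
    g=cv2.cvtColor(p,cv2.COLOR_RGB2GRAY)[v0:v0+56,u0:u0+180]; m=(g<120).astype(np.uint8)
    k,l,st,ce=cv2.connectedComponentsWithStats(m)
    for i in range(1,k):
        if 300<st[i,4] and st[i,2]>80:
            vv,uu=np.where(l==i); r=cv2.minAreaRect(np.c_[uu+u0,vv+v0].astype(np.float32))
            b=np.array([atz(*q,z,K,V)[:2] for q in cv2.boxPoints(r)]); e=sorted([np.linalg.norm(b[0]-b[1]),np.linalg.norm(b[1]-b[2])])
            L=b[1]-b[0] if np.linalg.norm(b[0]-b[1])>np.linalg.norm(b[1]-b[2]) else b[2]-b[1]
            if L[1]<0:L=-L
            print('slot',st[i],ce[i]+[u0,v0],'centre',atz(*r[0],z,K,V).round(4),'size',np.round(e,4),'yaw',np.arctan2(-L[0],L[1]).round(4))
E
python3 - <<'E'
from h import *
W=np.load('w1.npz'); K,V=W['K'],W['V']
slotfind(W['p'],K,V)
P=cloud(W['d'],K,V); print(np.nanmedian(P[235:250,270:380].reshape(-1,3),0))
# triangulate slot middle with top view
T=np.load('top.npz')
for uw in((328,258),):
  A,r=ray(*uw,K,V);B,s=ray(272.5,200.5,T['K'],T['V']);t=np.linalg.lstsq(np.c_[r,-s],B-A,rcond=None)[0];print(A+r*t[0],B+s*t[1])
E
```

```text
slot [ 32  26 115   8 891] [325.6969697  257.38608305] centre [0.5802 0.1625 0.09  ] size [0.008  0.1237] yaw -0.0861
[0.56240166 0.16121847 0.09060926]
[0.5772729  0.16368838 0.10098554] [0.57698892 0.16338146 0.10089684]
```

Request:
{"method": "arm_command", "body": {"deltas": "0.3 0 -1.2 0 0 0 0.2; 0.3 0 -2.5 0 0 0 0.4; 0.3 0 -3.8 0 0 0 0.6; 0.3 0 -5.1 0 0 0 0.8; 0.3 -0.1 -6.4 0 0 0 0.8; 0.3 -0.2 -7.7 0 0 0 0.8; 0.3 -0.4 -9 0 0 0 0.8; 0.3 -0.6 -10.3 0 0 0 0.8; 0.3 -0.6 -12 0 0 0 0.8; 0.3 -0.6 -12 0 0 0 0.8"}}

```text
time: 2.65
eef_pos: [0.4924, -0.3168, 0.2924]
ee_rot: [3.141, -0.002, 3.137]
ft_force: [-0.6, 0.5, -0.8]
width: 0.0553
grip_force: 0.0
```

```bash
python3 - <<'E'
from h import *
p,d,K,V=grab('wrist'); np.savez('w2',p=p,d=d,K=K,V=V); print(proj(np.array([.516,-.342,.078]),K,V),proj(np.array([.516,-.342,.04]),K,V), manip.sense()['eef_pos'])
u,v=proj(np.array([.516,-.342,.06]),K,V).astype(int); print(u,v)
save('w2.png',cv2.resize(p[v-60:v+60,u-70:u+70],(700,600),interpolation=2))
E
```

```text
[300.00141966 221.0896514 ] [301.95954271 214.12581541] [ 0.49261301 -0.31542205  0.2925645 ]
300 217
```

View pics/w2.png

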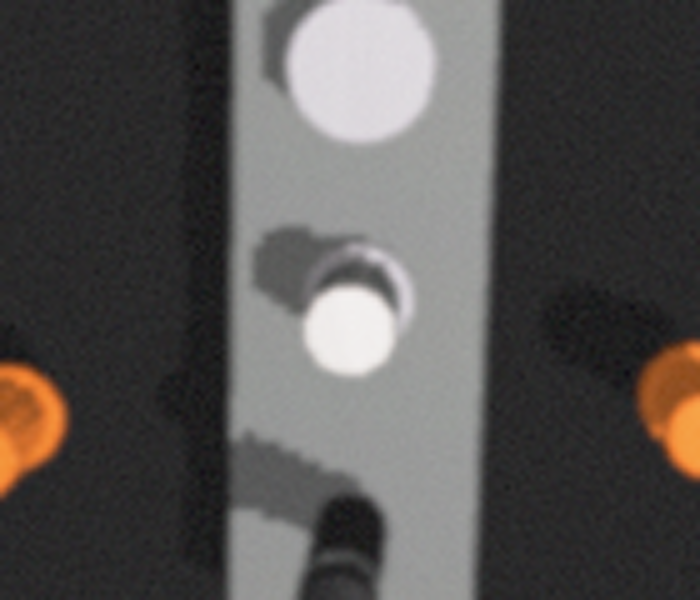

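The wrist crop shows the pin's top disc at crop (350,329), which is pixel (300,222.8). Its collar is at about (302,215.8), between the roller above and the driver below.

```bash
python3 - <<'E'
from h import *
W=np.load('w2.npz');K,V=W['K'],W['V'];T=np.load('top.npz')
print(atz(299.9,222.7,.078,K,V),atz(302.1,215.6,.044,K,V))
A,r=ray(299.9,222.7,K,V);B,s=ray(461.2,223.3,T['K'],T['V']);t=np.linalg.lstsq(np.c_[r,-s],B-A,rcond=None)[0];print(A+r*t[0],B+s*t[1])
E
```

```text
[ 0.51779967 -0.34214806  0.078     ] [ 0.51695907 -0.34162798  0.044     ]
[ 0.51780347 -0.34214917  0.0779833 ] [ 0.51627924 -0.34179007  0.07761277]
```

Request:
{"method": "arm_command", "body": {"deltas": "0.3 0.6 -0.7 -0.8 0 0 0; 0.3 0.6 -0.7 -2.0 0 0 0; 0.3 0.6 -0.7 -3.2 0 0 0; 0.3 0.6 -0.7 -4.2 0 0 0; 0.3 0.6 -0.7 -5 0 0 0; 0.3 0.6 -0.7 -5.6 0 0 0; 0.3 0.6 -0.7 -6 0 0 0; 0.3 0.6 -0.7 -6.15 0 0 0; 0.3 0.6 -0.7 -6.15 0 0 0; 0.3 0.6 -0.7 -6.15 0 0 0"}}

```text
time: 3.95
eef_pos: [0.5178, -0.3419, 0.0488]
ee_rot: [-3.141, 0.002, -3.141]
ft_force: [0.1, -0.4, 0.5]
width: 0.0552
grip_force: 0.0
```

Request:
{"method": "arm_command", "body": {"deltas": "-0.2 0 0 0 0 0 0; -0.4 0 0 0 0 0 0; -0.6 0 0 0 0 0 0; -0.8 0 0 0 0 0 0; -0.8 0 0 0 0 0 0; -0.8 0 0 0 0 0 0; -0.8 0 0 0 0 0 0; -0.8 0 0 0 0 0 0; -0.8 0 0 0 0 0 0; -0.8 0 0 0 0 0 0"}}

```text
time: 5.2
eef_pos: [0.5171, -0.3416, 0.0477]
ee_rot: [3.141, -0.0, -3.142]
ft_force: [-0.8, -1.2, 0.6]
width: 0.0084
grip_force: 0.0
```

The fingers shut to 8 mm on nothing, so I'll look.

```bash
python3 - <<'E'
from h import *
p,d,K,V=grab('wrist'); q,d2,K2,V2=grab('scene'); t,_,_,_=grab('top'); print(manip.sense())
a=cv2.resize(p,(440,330)); b=cv2.resize(q[280:410,150:280],(330,330),interpolation=2)
save('w3.png',np.hstack([a,b]))
E
```

```text
{'time': 5.35, 'joint_positions': array([-6.02322632e-01,  5.07880648e-01,  1.65536710e+00,  8.48423961e-05,
        9.78391188e-01, -2.17323293e+00]), 'qd': array([-0.00038486, -0.00031872,  0.00050384, -0.00075457,  0.0004639 ,
        0.00077923]), 'joint_torque': array([-1.98446491e-03, -4.80117846e+01, -2.00001955e+01, -8.99902352e-05,
        5.91564767e-04, -3.42593410e-05]), 'eef_pos': array([ 0.51713682, -0.3415721 ,  0.04774478]), 'ee_rot': array([ 3.14150843e+00,  1.74615897e-06, -3.14152606e+00]), 'ft_force': array([ 0.49886398, -0.22428243,  1.00409818]), 'ft_torque': array([-0.0385443 , -0.0083148 ,  0.03188943]), 'grip_force': 0.0, 'width': 0.008489866616221392}
```

View pics/w3.png

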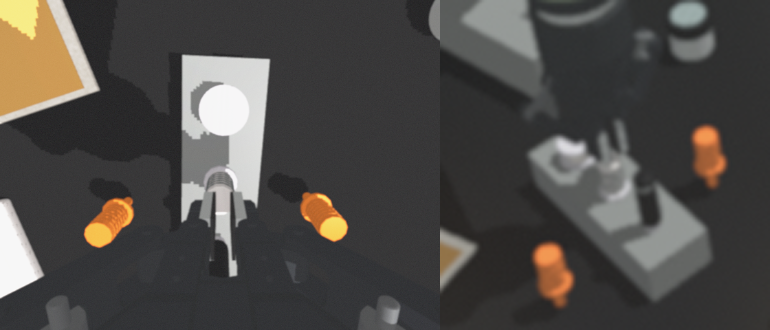

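```bash
python3 - <<'E'
from h import *
p,d,K,V=grab('wrist'); q,d2,K2,V2=grab('scene')
for z in(.044,.048,.078):
  P=np.array([.5172,-.342,z]); print(z,proj(P,K,V),proj(P,K2,V2))
np.savez('w3',p=p,d=d,K=K,V=V)
a=cv2.resize(p[220:400,220:420],(440,396),interpolation=2); b=cv2.resize(q[300:390,180:262],(360,396),interpolation=2)
save('w4.png',np.hstack([a,b]))
E
```

```text
0.044 [321.7012995  264.49830691] [219.00179296 351.8920345 ]
0.048 [321.66246544 267.0804075 ] [218.74514253 350.65755327]
0.078 [321.31228351 290.36421648] [216.78598574 341.23406515]
```

View pics/w4.png

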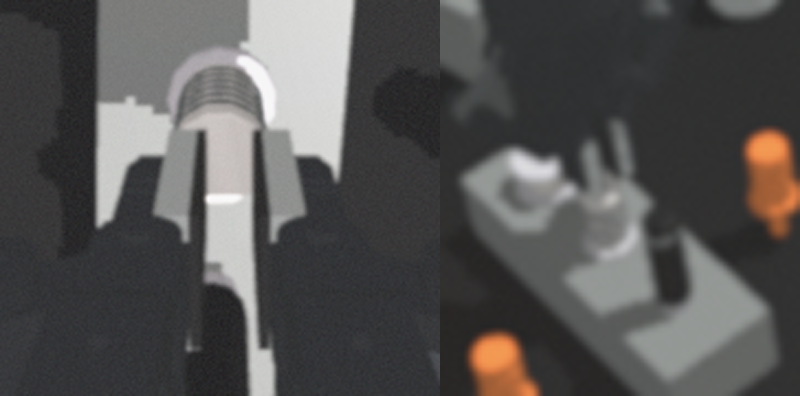

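```bash
python3 - <<'E'
from h import *
W=np.load('w3.npz'); P=cloud(W['d'],W['K'],W['V'])
for n,(cu,cv) in dict(ringtop=(222,160),ringtop2=(228,185),whiteedge=(223,198),fingL=(180,150),fingLtip=(190,134),fingR=(278,150),ridge=(222,85),collar=(265,85),stand=(300,40),inner=(230,230),padL=(197,250),collarfront=(215,52)).items():
    u,v=int(220+cu/2.2),int(220+cv/2.2); print(n,u,v,W['d'][v,u].round(4),P[v,u].round(4))
E
```

```text
ringtop 320 292 0.162 [ 0.5178 -0.3426  0.0785]
ringtop2 323 304 0.1624 [ 0.523  -0.3413  0.0794]
whiteedge 321 310 0.1642 [ 0.5264 -0.3421  0.0784]
fingL 301 288 0.1388 [ 0.507  -0.3495  0.0995]
fingLtip 306 280 0.1462 [ 0.5068 -0.3479  0.0918]
fingR 346 288 0.138 [ 0.5067 -0.3327  0.1003]
ridge 320 258 0.1758 [ 0.5078 -0.3427  0.0614]
collar 340 258 0.1934 [ 0.5134 -0.3325  0.0447]
stand 356 238 0.1951 [ 0.5037 -0.324   0.0404]
inner 324 324 0.2077 [ 0.5535 -0.3408  0.0408]
padL 309 333 0.1178 [ 0.5125 -0.3456  0.1228]
collarfront 317 243 0.1917 [ 0.5053 -0.3444  0.0443]
```

```bash
python3 - <<'E'
from h import *
S=np.load('scene.npz'); P=cloud(S['d'],S['K'],S['V']); p=np.array([.137,.558,.193])
print(proj(p,S['K'],S['V']))
m=(np.hypot(P[...,0]-p[0],P[...,1]-p[1])<.09)&(P[...,2]>.1)&(P[...,2]<.5)
z=P[m][:,2]; print('start: count',m.sum(),'z pct',np.percentile(z,[0,1,3,10,50]).round(3))
q=P[m]; q=q[q[:,2]<np.percentile(z,3)]; print(q.round(3)[:10])
# now
W=np.load('w3.npz'); C=cloud(W['d'],W['K'],W['V'])
m=(C[...,2]>.082)&(np.abs(C[...,0]-.517)<.06)&(np.abs(C[...,1]+.342)<.08)
z=C[...,2][m]; print('wrist now',m.sum(),np.percentile(z,[0,1,3,10,25,50,75,95]).round(4))
for a in np.arange(.085,.2,.01):
    k=m&(C[...,2]>=a)&(C[...,2]<a+.01)
    if k.sum(): print(a.round(3),k.sum(),'x',np.percentile(C[k][:,0],[1,99]).round(3),'y',np.percentile(C[k][:,1],[1,99]).round(3))
p_,d,K,V=grab('scene'); P=cloud(d,K,V)
m=(np.hypot(P[...,0]-.517,P[...,1]+.342)<.08)&(P[...,2]>.083)
for a in np.arange(.08,.24,.01):
    k=m&(P[...,2]>=a)&(P[...,2]<a+.01)
    if k.sum()>2: print('scene',a.round(3),k.sum(),'x',np.percentile(P[k][:,0],[1,99]).round(3),'y',np.percentile(P[k][:,1],[1,99]).round(3))
E
```

```text
[357.85134192 112.85751806]
start: count 2013 z pct [0.1   0.109 0.118 0.276 0.369]
[[0.169 0.642 0.118]
 [0.167 0.633 0.117]
 [0.169 0.636 0.117]
 [0.159 0.616 0.117]
 [0.161 0.618 0.116]
 [0.164 0.621 0.116]
 [0.171 0.623 0.118]
 [0.18  0.634 0.117]
 [0.159 0.616 0.113]
 [0.168 0.615 0.116]]
wrist now 76486 [0.082  0.0962 0.113  0.1373 0.1507 0.1645 0.174  0.1838]
0.085 563 x [0.507 0.567] y [-0.357 -0.326]
0.095 835 x [0.506 0.523] y [-0.359 -0.324]
0.105 1011 x [0.506 0.527] y [-0.359 -0.323]
0.115 1384 x [0.506 0.528] y [-0.354 -0.328]
0.125 2669 x [0.504 0.526] y [-0.375 -0.307]
0.135 8843 x [0.504 0.526] y [-0.381 -0.301]
0.145 7236 x [0.5   0.526] y [-0.388 -0.294]
0.155 16476 x [0.5   0.525] y [-0.394 -0.288]
0.165 21476 x [0.5   0.514] y [-0.399 -0.284]
0.175 13241 x [0.498 0.511] y [-0.396 -0.287]
0.185 2628 x [0.497 0.499] y [-0.36  -0.322]
scene 0.08 25 x [0.516 0.584] y [-0.356 -0.338]
scene 0.09 92 x [0.513 0.583] y [-0.36  -0.326]
scene 0.1 108 x [0.514 0.584] y [-0.361 -0.325]
scene 0.11 57 x [0.516 0.532] y [-0.361 -0.325]
scene 0.12 55 x [0.512 0.533] y [-0.372 -0.317]
scene 0.13 152 x [0.509 0.534] y [-0.378 -0.306]
scene 0.14 120 x [0.505 0.535] y [-0.385 -0.298]
scene 0.15 132 x [0.514 0.537] y [-0.392 -0.295]
scene 0.16 144 x [0.518 0.539] y [-0.4   -0.285]
scene 0.17 225 x [0.507 0.538] y [-0.406 -0.281]
scene 0.18 232 x [0.509 0.54 ] y [-0.404 -0.284]
scene 0.19 115 x [0.513 0.54 ] y [-0.385 -0.303]
scene 0.2 42 x [0.514 0.532] y [-0.382 -0.364]
scene 0.21 75 x [0.506 0.558] y [-0.381 -0.314]
scene 0.22 149 x [0.508 0.558] y [-0.38  -0.318]
scene 0.23 147 x [0.512 0.558] y [-0.381 -0.315]
```

Depth from the wrist and scene views agrees. The pin has not moved, with its top at z 0.0785. The real fingertips are at z ≈ 0.089, about 41 mm above the reported TCP, so the reported tool height is biased. I'll reopen, go 40 mm lower and grasp.

Request:
{"method": "arm_command", "body": {"deltas": "0.3 0 0 0 0 0 0; 0.3 0 0 0 0 0 0; 0.3 0 0 0 0 0 0; 0.3 0 0 0 0 0 0; 0.3 0 0 0 0 0 0; 0.3 0 0 -0.25 0 0 0; 0.3 0 0 -0.5 0 0 0; 0.3 0 0 -0.75 0 0 0; 0.3 0 0 -1 0 0 0; 0.3 0 0 -1 0 0 0"}}

```text
time: 6.75
eef_pos: [0.5164, -0.3411, 0.0065]
ee_rot: [3.14, -0.002, -3.142]
ft_force: [-0.8, -0.0, 0.1]
width: 0.0552
grip_force: 0.0
```

Request:
{"method": "arm_command", "body": {"deltas": "0 0 0 0 0 0 0; -0.3 0 0 0 0 0 0; -0.5 0 0 0 0 0 0; -0.7 0 0 0 0 0 0; -1 0 0 0 0 0 0; -1 0 0 0 0 0 0; -1 0 0 0 0 0 0; -1 0 0 0 0 0 0; -1 0 0 0 0 0 0; -1 0 0 0 0 0 0"}}

```text
time: 8.0
eef_pos: [0.5176, -0.3423, 0.0084]
ee_rot: [-3.14, 0.001, -3.141]
ft_force: [-1.2, -3.4, 5.6]
width: 0.0187
grip_force: 58.6
```

```bash
python3 - <<'E'
from h import *
p,d,K,V=grab('wrist'); np.savez('w5',p=p,d=d,K=K,V=V); s=manip.sense(); print(s['eef_pos'],s['width'],s['grip_force'],s['ft_force'])
C=cloud(d,K,V); m=(abs(C[...,0]-.509)<.006)&(abs(C[...,1]+.342)<.035)&(abs(C[...,1]+.342)>.014)&(C[...,2]>.047)&(C[...,2]<.12)
z=C[...,2][m]; print(m.sum(),np.percentile(z,[0,1,3,10,50]).round(4))
E
```

```text
[ 0.51757439 -0.34236122  0.00841156] 0.018552648572849065 58.56624484062195 [-1.13259565 -3.58540769  5.78576685]
7277 [0.0507 0.055  0.0588 0.0692 0.0982]
```

Request:
{"method": "arm_command", "body": {"deltas": "-1 0 0 0.2 0 0 0; -1 0 0 0.5 0 0 0; -1 0 0 0.8 0 0 0; -1 0 0 1.2 0 0 0; -1 0 0 1.8 0 0 0; -1 0 0 2.5 0 0 0; -1 0 0 3.3 0 0 0; -1 0 0 4 0 0 0; -1 0 0 4 0 0 0; -1 0 0 4 0 0 0"}}

```text
time: 9.3
eef_pos: [0.5165, -0.3408, 0.1669]
ee_rot: [3.14, -0.002, -3.141]
ft_force: [-0.7, -0.3, -0.4]
width: 0.0182
grip_force: 59.2
```

```bash
python3 - <<'E'
from h import *
s=manip.sense(); print(s['eef_pos'],s['ee_rot'],s['width'],s['grip_force'],s['ft_force'])
p,d,K,V=grab('wrist'); np.savez('w6',p=p,d=d,K=K,V=V)
q,dq,Kq,Vq=grab('scene')
C=cloud(dq,Kq,Vq); e=s['eef_pos']
m=(abs(C[...,0]-e[0])<.03)&(abs(C[...,1]-e[1])<.02)&(C[...,2]>.12)&(C[...,2]<.3)
for a in np.arange(.14,.26,.006):
    k=m&(C[...,2]>=a)&(C[...,2]<a+.006)
    if k.sum()>1: print(a.round(3),k.sum(),C[k].mean(0).round(4),'x',np.ptp(C[k][:,0]).round(3),'y',np.ptp(C[k][:,1]).round(3))
b=cv2.resize(q[230:350,150:290],(420,360),interpolation=2); a=cv2.resize(p[180:360,230:420],(380,360),interpolation=2)
save('w6.png',np.hstack([a,b]))
E
```

```text
[ 0.51647247 -0.34075344  0.16687732] [ 3.13998988e+00 -1.51758838e-03 -3.14137020e+00] 0.018151230036866032 59.185824394226074 [-0.68996501 -0.34986594 -0.35892105]
0.17 2 [ 0.5193 -0.3438  0.1738] x 0.0 y 0.004
0.176 10 [ 0.5195 -0.3431  0.1782] x 0.006 y 0.007
0.182 9 [ 0.521  -0.3437  0.1855] x 0.006 y 0.007
0.188 2 [ 0.5204 -0.3454  0.1896] x 0.001 y 0.001
0.194 9 [ 0.528  -0.3445  0.1991] x 0.005 y 0.012
0.2 27 [ 0.5268 -0.3422  0.2026] x 0.008 y 0.028
0.206 37 [ 0.5272 -0.3431  0.2092] x 0.008 y 0.035
0.212 43 [ 0.5269 -0.3435  0.2152] x 0.009 y 0.039
0.218 45 [ 0.527  -0.3419  0.2213] x 0.011 y 0.04
0.224 34 [ 0.5269 -0.3418  0.2271] x 0.01 y 0.039
0.23 73 [ 0.5238 -0.3415  0.2338] x 0.023 y 0.039
0.236 44 [ 0.5227 -0.3382  0.2387] x 0.026 y 0.031
0.242 26 [ 0.524  -0.3359  0.2445] x 0.024 y 0.039
0.248 42 [ 0.5236 -0.335   0.2507] x 0.024 y 0.038
0.254 40 [ 0.523  -0.3369  0.2568] x 0.026 y 0.04
```

View pics/w6.png

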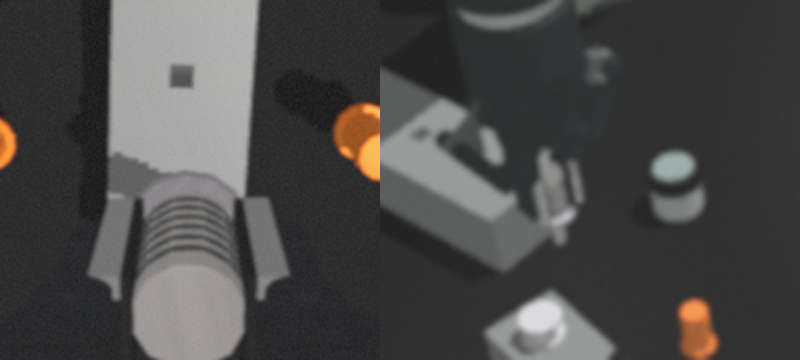

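The pin is held upright with its tip about 5.6 mm above the reported TCP height, and the socket is empty. I'll carry it toward the slot and stop short in x to measure the slot again.

Request:
{"method": "arm_command", "body": {"deltas": "-1 0 0.8 0 0 0 0; -1 0.1 2.2 0 0 0 -0.1; -1 0.2 3.6 0 0 0 -0.2; -1 0.3 5 0 0 0 -0.4; -1 0.4 6.4 0 0 0 -0.5; -1 0.5 7.8 0 0 0 -0.7; -1 0.6 9.2 0 0 0 -0.82; -1 0.6 10.6 0 0 0 -0.82; -1 0.6 11.4 0 0 0 -0.82; -1 0.6 11.4 0 0 0 -0.82"}}

```text
time: 10.65
eef_pos: [0.5403, 0.1164, 0.1665]
ee_rot: [-3.141, -0.002, 3.059]
ft_force: [-0.1, -0.9, 0.0]
width: 0.0186
grip_force: 59.2
```

```bash
python3 - <<'E'
from h import *
manip.read_camera('wrist');manip.read_camera('wrist')
s=manip.sense(); print(s['eef_pos'],s['ee_rot'],s['width'],s['grip_force'],s['ft_force'])
p,d,K,V=grab('wrist'); np.savez('w7',p=p,d=d,K=K,V=V)
for g in((.58,.1625,.09),): print(proj(np.array(g),K,V),[proj(np.array([.58+t*.086,.1625+t,.09]),K,V).round(1) for t in(-.064,.064)])
slotfind(p,K,V,(.58,.1625,.09))
g=cv2.cvtColor(p,cv2.COLOR_RGB2GRAY)
u,v=proj(np.array([.58,.1625,.09]),K,V).astype(int)
for vv in range(v-20,v+21,2): print(vv,g[vv,u-100:u+130:10])
E
```

```text
[0.54054678 0.11409418 0.1667984 ] [-3.14058029e+00 -1.86985135e-03  3.05646897e+00] 0.018342754709696447 59.24035370349884 [ 0.80884025  0.283318   -0.44939697]
[392.48953856 276.86843936] [array([305.8, 276.8]), array([479.2, 277. ])]
slot [   0   18  177   38 3746] [367.24345969 283.43673251] centre [0.5859 0.1604 0.09  ] size [0.0296 0.1293] yaw -0.0846
256 [220 220 220 222 224 225 225 225 227 228 230 229 231 230 230 231 232 233
 232 232 234 234 235]
258 [221 221 223 225 225 226 227 227 228 230 231 231 232 232 232 233 234 233
 235 235 236 237 237]
260 [222 223 224 224 224 228 227 229 227 230 230 232 231 232 232 232 233 233
 234 234 234 234 236]
262 [222 223 224 225 226 226 228 227 229 230 231 231 231 231 231 231 232 232
 232 233 233 232 234]
264 [221 221 224 213 224 225 226 225 227 230 229 229 229 228 230 231 230 231
 230 232 232 232 234]
266 [219 219 218 114 186 224 224 224 226 227 228 228 227 226 228 229 229 230
 230 229 231 230 230]
268 [217 219 144 103 103 223 222 225 225 226 227 227 228 228 230 228 229 229
 230 230 230 230 231]
270 [217 217  98 108 110 167 167 166 169 173 17
[... 638 characters left out ...]
35 234]
284 [ 91  91  85  73  68  99  74  89 176 175 177 178 176 178 176 177 177 180
 181 233 234 234 235]
286 [ 89  88  67  92  86  83  59  90 225 225 224 226 226 225 229 227 228 229
 229 231 232 233 233]
288 [ 90  79  84  63  74  73  53  91 225 225 228 227 228 228 229 230 230 230
 231 232 232 233 235]
290 [ 94  58  68  91  82  70  45  89 169 226 227 227 229 230 229 230 230 229
 232 232 232 232 234]
292 [ 93  52  84  70  88  77  39  90  51 225 226 226 227 228 227 228 229 229
 229 231 230 230 232]
294 [ 89  53  76  80  71  68  30  90  29 183 226 227 227 227 227 227 228 227
 229 229 229 231 232]
296 [ 90  60  72  91  97  78  35  89  32  80 228 227 229 229 230 230 230 232
 231 232 233 234 235]
```

```bash
python3 - <<'E'
from h import *
W=np.load('w7.npz');K,V=W['K'],W['V'];g=cv2.cvtColor(W['p'],cv2.COLOR_RGB2GRAY).astype(float)
print('row',g[276,468:486])
th=130
def cr(a,b,x): return b
mid=[]
for u in range(385,472,6):
    c=g[262:292,u]; i=np.where(c<th)[0]; a,b=i[0],i[-1]
    va=262+a-1+(c[a-1]-th)/(c[a-1]-c[a]); vb=262+b+(th-c[b])/(c[b+1]-c[b])
    A=atz(u,va,.09,K,V);B=atz(u,vb,.09,K,V); mid.append(np.r_[(A+B)[:2]/2,np.linalg.norm(A-B)])
mid=np.array(mid); f=np.polyfit(mid[:,1],mid[:,0],1); print('width',mid[:,2].mean(),'slope',f[0],'x at y=.1147,.1625:',np.polyval(f,[.1147,.1625]))
r=g[276,468:486]; i=np.where(r>th)[0][0]; ue=468+i-1+(th-r[i-1])/(r[i]-r[i-1]); print('end',ue,atz(ue,277,.09,K,V))
E
```

```text
row [ 22.  10.  16.  10.  10.  25.  54.  84.  91.  99. 127. 183. 223. 232.
 235. 234. 234. 236.]
width 0.009806266501601903 slope 0.08495259557821032 x at y=.1147,.1625: [0.57594435 0.58000508]
end 478.05357142857144 [0.5854593  0.22563438 0.09      ]
```

```bash
python3 - <<'E'
from h import *
W=np.load('w7.npz');K,V=W['K'],W['V'];C=cloud(W['d'],K,V)
m=(np.hypot(C[...,0]-.5405,C[...,1]-.1141)<.016)&(C[...,2]>.16)&(C[...,2]<.25)
print(np.histogram(C[...,2][m],bins=np.arange(.19,.252,.004)))
k=m&(abs(C[...,2]-.2365)<.0035)&(np.hypot(C[...,0]-.5405,C[...,1]-.1141)<.012); q=C[k]; print(len(q),q.mean(0),[np.percentile(q[:,i],[1,99]).round(4) for i in range(3)])
(cx,cy),r=cv2.minEnclosingCircle(q[:,:2].astype(np.float32)); print(cx,cy,r)
n=np.linalg.svd(q-q.mean(0),full_matrices=False)[2][2]; print('normal',n)
E
```

```text
(array([   0,    0,   99,  499,  188,  261,  235,  305,  326,  394,  422,
       2617,  551,  664,  183]), array([0.19 , 0.194, 0.198, 0.202, 0.206, 0.21 , 0.214, 0.218, 0.222,
       0.226, 0.23 , 0.234, 0.238, 0.242, 0.246, 0.25 ]))
2694 [0.53959208 0.11477754 0.23681758] [array([0.531 , 0.5496]), array([0.1054, 0.124 ]), array([0.2333, 0.2388])]
0.5404399037361145 0.11416623741388321 0.012002227827906609
normal [-0.05162285  0.00881812  0.99862772]
```

Request:
{"method": "arm_command", "body": {"deltas": "-1 0.2 0 0 0 0 0; -1 0.5 0 0 0 0 0; -1 0.87 0 0 0 0 0; -1 0.87 0 -0.4 0 0 0; -1 0.87 0 -0.9 0 0 0; -1 0.87 0 -1.4 0 0 0; -1 0.87 0 -1.75 0 0 0; -1 0.87 0 -1.9 0 0 0; -1 0.87 0 -1.9 0 0 0; -1 0.87 0 -1.9 0 0 0"}}

```text
time: 12.05
eef_pos: [0.5765, 0.1145, 0.0924]
ee_rot: [3.141, 0.001, 3.056]
ft_force: [0.3, 0.2, 1.1]
width: 0.0186
grip_force: 59.2
```

```bash
python3 - <<'E'
from h import *
s=manip.sense(); print(s['eef_pos'],s['ee_rot'],s['ft_force'])
p,d,K,V=grab('wrist'); np.savez('w8',p=p,d=d,K=K,V=V)
e=s['eef_pos']; print('line x at tcp y',.5760+.085*(e[1]-.1147)-e[0])
q,dq,Kq,Vq=grab('scene'); np.savez('s8',p=q,d=dq,K=Kq,V=Vq); print(proj(np.r_[e[:2],.094],K,V),proj(np.r_[e[:2],.094],Kq,Vq))
a=cv2.resize(p[200:360,210:430],(440,320),interpolation=2); u,v=proj(np.r_[e[:2],.1],Kq,Vq).astype(int)
b=cv2.resize(q[v-40:v+40,u-45:u+45],(360,320),interpolation=2); save('w8.png',np.hstack([a,b]))
E
```

```text
[0.57647379 0.11453443 0.09242864] [3.14111321e+00 1.40136823e-03 3.05582751e+00] [0.25306187 0.19239891 1.12452375]
line x at tcp y -0.00048786105826936765
[322.34301628 267.92934862] [373.85927603 249.78523121]
```

View pics/w8.png

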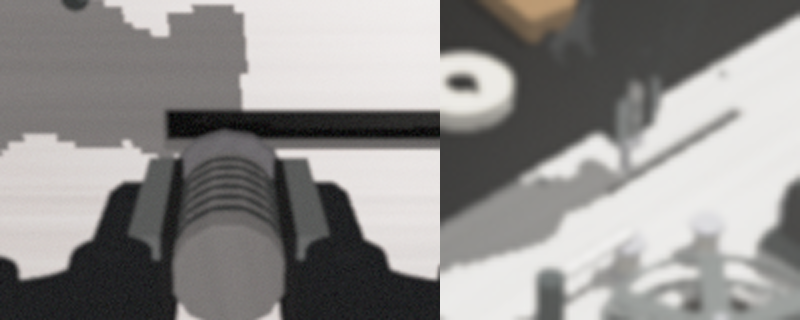

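The wrist crop shows the tip over the slot, just inside its -y end (end at crop u=167, pin at u≈227), and the scene view agrees. Now I'll feel downward.

Request:
{"method": "arm_command", "body": {"deltas": "-1 -0.01 0 -0.03 0 0 0; -1 -0.01 0 -0.06 0 0 0; -1 -0.01 0 -0.09 0 0 0; -1 -0.01 0 -0.12 0 0 0; -1 -0.01 0 -0.15 0 0 0; -1 -0.01 0 -0.18 0 0 0; -1 -0.01 0 -0.2 0 0 0; -1 -0.01 0 -0.22 0 0 0; -1 -0.01 0 -0.22 0 0 0; -1 -0.01 0 -0.22 0 0 0"}}

```text
time: 13.4
eef_pos: [0.5755, 0.1144, 0.083]
ee_rot: [3.141, 0.0, 3.056]
ft_force: [-0.3, 0.2, -0.5]
width: 0.0189
grip_force: 59.2
```

Request:
{"method": "arm_command", "body": {"deltas": "-1 0 0 -0.01 0 0 0; -1 0 0 -0.02 0 0 0; -1 0 0 -0.03 0 0 0; -1 0 0 -0.04 0 0 0; -1 0 0 -0.05 0 0 0; -1 0 0 -0.06 0 0 0; -1 0 0 -0.07 0 0 0; -1 0 0 -0.08 0 0 0; -1 0 0 -0.08 0 0 0; -1 0 0 -0.08 0 0 0"}}

```text
time: 14.65
eef_pos: [0.5755, 0.1144, 0.0797]
ee_rot: [3.141, 0.0, 3.056]
ft_force: [-0.4, 0.3, 0.1]
width: 0.0186
grip_force: 59.2
```

Request:
{"method": "arm_command", "body": {"deltas": "-1 0 0 -0.02 0 0 0; -1 0 0 -0.04 0 0 0; -1 0 0 -0.06 0 0 0; -1 0 0 -0.08 0 0 0; -1 0 0 -0.1 0 0 0; -1 0 0 -0.1 0 0 0; -1 0 0 -0.1 0 0 0; -1 0 0 -0.1 0 0 0; -1 0 0 -0.1 0 0 0; -1 0 0 -0.1 0 0 0"}}

```text
time: 15.9
eef_pos: [0.5755, 0.1144, 0.0758]
ee_rot: [3.141, 0.0, 3.056]
ft_force: [0.1, -0.0, -0.6]
width: 0.018
grip_force: 59.2
```

Request:
{"method": "arm_command", "body": {"deltas": "-1 0 0 -0.02 0 0 0; -1 0 0 -0.03 0 0 0; -1 0 0 -0.04 0 0 0; -1 0 0 -0.05 0 0 0; -1 0 0 -0.06 0 0 0; -1 0 0 -0.07 0 0 0; -1 0 0 -0.08 0 0 0; -1 0 0 -0.08 0 0 0; -1 0 0 -0.08 0 0 0; -1 0 0 -0.08 0 0 0"}}

```text
time: 17.15
eef_pos: [0.5755, 0.1144, 0.0726]
ee_rot: [3.142, 0.0, 3.056]
ft_force: [-0.6, -0.3, -0.8]
width: 0.0184
grip_force: 59.2
```

Request:
{"method": "arm_command", "body": {"deltas": "-1 0 0 -0.01 0 0 0; -1 0 0 -0.02 0 0 0; -1 0 0 -0.03 0 0 0; -1 0 0 -0.04 0 0 0; -1 0 0 -0.04 0 0 0; -1 0 0 -0.04 0 0 0; -1 0 0 -0.04 0 0 0; -1 0 0 -0.04 0 0 0; -1 0 0 -0.04 0 0 0; -1 0 0 -0.04 0 0 0"}}

```text
time: 18.4
eef_pos: [0.5756, 0.1144, 0.071]
ee_rot: [3.141, 0.0, 3.056]
ft_force: [0.2, -0.5, 1.9]
width: 0.0184
grip_force: 59.4
```

Contact with the rail is at the expected level. I'll add a light press and drag along the slot.

Request:
{"method": "arm_command", "body": {"deltas": "-1 0 0 -0.01 0 0 0; -1 0 0 -0.02 0 0 0; -1 0 0 -0.04 0 0 0; -1 0.002 0.02 -0.04 0 0 0; -1 0.004 0.04 -0.04 0 0 0; -1 0.006 0.06 -0.04 0 0 0; -1 0.008 0.08 -0.04 0 0 0; -1 0.01 0.1 -0.04 0 0 0; -1 0.011 0.125 -0.04 0 0 0; -1 0.011 0.125 -0.04 0 0 0"}}

```text
time: 19.65
eef_pos: [0.5761, 0.1198, 0.0694]
ee_rot: [3.141, 0.0, 3.056]
ft_force: [-0.1, -1.5, 4.3]
width: 0.0183
grip_force: 59.6
```

Request:
{"method": "arm_command", "body": {"deltas": "-1 0.001 0.015 0 0 0 0; -1 0.003 0.03 0 0 0 0; -1 0.004 0.045 0 0 0 0; -1 0.005 0.06 0 0 0 0; -1 0.006 0.075 0 0 0 0; -1 0.008 0.09 0 0 0 0; -1 0.009 0.105 0 0 0 0; -1 0.011 0.125 0 0 0 0; -1 0.011 0.125 0 0 0 0; -1 0.011 0.125 0 0 0 0"}}

```text
time: 20.9
eef_pos: [0.5764, 0.1248, 0.0693]
ee_rot: [3.141, -0.0, 3.056]
ft_force: [-0.7, -1.8, 4.2]
width: 0.0186
grip_force: 59.6
```

Request:
{"method": "arm_command", "body": {"deltas": "-1 0.001 0.015 0 0 0 0; -1 0.003 0.03 0 0 0 0; -1 0.004 0.045 0 0 0 0; -1 0.005 0.06 0 0 0 0; -1 0.006 0.075 0 0 0 0; -1 0.008 0.09 0 0 0 0; -1 0.009 0.105 0 0 0 0; -1 0.011 0.125 0 0 0 0; -1 0.011 0.125 0 0 0 0; -1 0.011 0.125 0 0 0 0"}}

```text
time: 22.15
eef_pos: [0.5769, 0.1297, 0.0694]
ee_rot: [3.141, 0.0, 3.056]
ft_force: [1.2, -0.1, 4.1]
width: 0.0184
grip_force: 59.6
```

Request:
{"method": "arm_command", "body": {"deltas": "-1 0.001 0.015 0 0 0 0; -1 0.003 0.03 0 0 0 0; -1 0.004 0.045 0 0 0 0; -1 0.005 0.06 0 0 0 0; -1 0.006 0.075 0 0 0 0; -1 0.008 0.09 0 0 0 0; -1 0.009 0.105 0 0 0 0; -1 0.011 0.125 0 0 0 0; -1 0.011 0.125 0 0 0 0; -1 0.011 0.125 0 0 0 0"}}

```text
time: 23.4
eef_pos: [0.5773, 0.1348, 0.0694]
ee_rot: [3.141, 0.0, 3.056]
ft_force: [-0.8, -2.0, 3.6]
width: 0.0183
grip_force: 59.6
```

Request:
{"method": "arm_command", "body": {"deltas": "-1 0.001 0.015 0 0 0 0; -1 0.003 0.03 0 0 0 0; -1 0.004 0.045 0 0 0 0; -1 0.005 0.06 0 0 0 0; -1 0.006 0.075 0 0 0 0; -1 0.008 0.09 0 0 0 0; -1 0.009 0.105 0 0 0 0; -1 0.011 0.125 0 0 0 0; -1 0.011 0.125 0 0 0 0; -1 0.011 0.125 0 0 0 0"}}

```text
time: 24.65
eef_pos: [0.5778, 0.1398, 0.0693]
ee_rot: [3.141, 0.0, 3.056]
ft_force: [-0.7, -0.5, 3.4]
width: 0.0182
grip_force: 59.6
```

Request:
{"method": "arm_command", "body": {"deltas": "-1 0.001 0.015 0 0 0 0; -1 0.003 0.03 0 0 0 0; -1 0.004 0.045 0 0 0 0; -1 0.005 0.06 0 0 0 0; -1 0.006 0.075 0 0 0 0; -1 0.008 0.09 0 0 0 0; -1 0.009 0.105 0 0 0 0; -1 0.011 0.125 0 0 0 0; -1 0.011 0.125 0 0 0 0; -1 0.011 0.125 0 0 0 0"}}

```text
time: 25.9
eef_pos: [0.5782, 0.1448, 0.0694]
ee_rot: [3.141, 0.0, 3.056]
ft_force: [-0.1, -1.2, 3.9]
width: 0.0186
grip_force: 59.6
```

Request:
{"method": "arm_command", "body": {"deltas": "-1 0.001 0.015 0 0 0 0; -1 0.003 0.03 0 0 0 0; -1 0.004 0.045 0 0 0 0; -1 0.005 0.06 0 0 0 0; -1 0.006 0.075 0 0 0 0; -1 0.008 0.09 0 0 0 0; -1 0.009 0.105 0 0 0 0; -1 0.011 0.125 0 0 0 0; -1 0.011 0.125 0 0 0 0; -1 0.011 0.125 0 0 0 0"}}

```text
time: 27.15
eef_pos: [0.5787, 0.1498, 0.0694]
ee_rot: [3.141, 0.0, 3.056]
ft_force: [0.2, -1.0, 4.4]
width: 0.0184
grip_force: 59.6
```

Request:
{"method": "arm_command", "body": {"deltas": "-1 0.001 0.015 0 0 0 0; -1 0.003 0.03 0 0 0 0; -1 0.004 0.045 0 0 0 0; -1 0.005 0.06 0 0 0 0; -1 0.006 0.075 0 0 0 0; -1 0.008 0.09 0 0 0 0; -1 0.009 0.105 0 0 0 0; -1 0.011 0.125 0 0 0 0; -1 0.011 0.125 0 0 0 0; -1 0.011 0.125 0 0 0 0"}}

```text
time: 28.4
eef_pos: [0.5791, 0.1548, 0.0694]
ee_rot: [3.141, 0.0, 3.056]
ft_force: [-0.1, -1.1, 4.9]
width: 0.0184
grip_force: 59.6
```

Request:
{"method": "arm_command", "body": {"deltas": "-1 0.001 0.015 0 0 0 0; -1 0.003 0.03 0 0 0 0; -1 0.004 0.045 0 0 0 0; -1 0.005 0.06 0 0 0 0; -1 0.006 0.075 0 0 0 0; -1 0.008 0.09 0 0 0 0; -1 0.009 0.105 0 0 0 0; -1 0.011 0.125 0 0 0 0; -1 0.011 0.125 0 0 0 0; -1 0.011 0.125 0 0 0 0"}}

```text
time: 29.65
eef_pos: [0.5796, 0.1598, 0.0694]
ee_rot: [3.141, 0.0, 3.056]
ft_force: [0.2, -1.0, 4.7]
width: 0.0186
grip_force: 59.6
```

Request:
{"method": "arm_command", "body": {"deltas": "-1 0.001 0.015 0 0 0 0; -1 0.003 0.03 0 0 0 0; -1 0.004 0.045 0 0 0 0; -1 0.005 0.06 0 0 0 0; -1 0.006 0.075 0 0 0 0; -1 0.008 0.09 0 0 0 0; -1 0.009 0.105 0 0 0 0; -1 0.011 0.125 0 0 0 0; -1 0.011 0.125 0 0 0 0; -1 0.011 0.125 0 0 0 0"}}

```text
time: 30.9
eef_pos: [0.58, 0.1647, 0.0694]
ee_rot: [3.141, 0.0, 3.056]
ft_force: [-0.6, -0.5, 3.8]
width: 0.0187
grip_force: 59.6
```

Request:
{"method": "arm_command", "body": {"deltas": "-1 0.001 0.015 0 0 0 0; -1 0.003 0.03 0 0 0 0; -1 0.004 0.045 0 0 0 0; -1 0.005 0.06 0 0 0 0; -1 0.006 0.075 0 0 0 0; -1 0.008 0.09 0 0 0 0; -1 0.009 0.105 0 0 0 0; -1 0.011 0.125 0 0 0 0; -1 0.011 0.125 0 0 0 0; -1 0.011 0.125 0 0 0 0"}}

```text
time: 32.15
eef_pos: [0.5804, 0.1697, 0.0694]
ee_rot: [3.141, 0.0, 3.056]
ft_force: [-1.0, -1.7, 4.4]
width: 0.0179
grip_force: 59.6
```

Request:
{"method": "arm_command", "body": {"deltas": "-1 0.001 0.015 0 0 0 0; -1 0.003 0.03 0 0 0 0; -1 0.004 0.045 0 0 0 0; -1 0.005 0.06 0 0 0 0; -1 0.006 0.075 0 0 0 0; -1 0.008 0.09 0 0 0 0; -1 0.009 0.105 0 0 0 0; -1 0.011 0.125 0 0 0 0; -1 0.011 0.125 0 0 0 0; -1 0.011 0.125 0 0 0 0"}}

```text
time: 33.4
eef_pos: [0.5808, 0.1747, 0.0693]
ee_rot: [3.141, 0.0, 3.056]
ft_force: [-0.6, -1.9, 3.8]
width: 0.019
grip_force: 59.6
```

Request:
{"method": "arm_command", "body": {"deltas": "-1 0.001 0.015 0 0 0 0; -1 0.003 0.03 0 0 0 0; -1 0.004 0.045 0 0 0 0; -1 0.005 0.06 0 0 0 0; -1 0.006 0.075 0 0 0 0; -1 0.008 0.09 0 0 0 0; -1 0.009 0.105 0 0 0 0; -1 0.011 0.125 0 0 0 0; -1 0.011 0.125 0 0 0 0; -1 0.011 0.125 0 0 0 0"}}

```text
time: 34.65
eef_pos: [0.5813, 0.1798, 0.0694]
ee_rot: [3.141, 0.0, 3.056]
ft_force: [-1.0, -0.9, 3.8]
width: 0.0187
grip_force: 59.6
```

Request:
{"method": "arm_command", "body": {"deltas": "-1 0.001 0.015 0 0 0 0; -1 0.003 0.03 0 0 0 0; -1 0.004 0.045 0 0 0 0; -1 0.005 0.06 0 0 0 0; -1 0.006 0.075 0 0 0 0; -1 0.008 0.09 0 0 0 0; -1 0.009 0.105 0 0 0 0; -1 0.011 0.125 0 0 0 0; -1 0.011 0.125 0 0 0 0; -1 0.011 0.125 0 0 0 0"}}

```text
time: 35.9
eef_pos: [0.5817, 0.1847, 0.0693]
ee_rot: [3.141, 0.0, 3.056]
ft_force: [-0.7, -1.4, 4.6]
width: 0.0183
grip_force: 59.6
```

Request:
{"method": "arm_command", "body": {"deltas": "-1 0.001 0.015 0 0 0 0; -1 0.003 0.03 0 0 0 0; -1 0.004 0.045 0 0 0 0; -1 0.005 0.06 0 0 0 0; -1 0.006 0.075 0 0 0 0; -1 0.008 0.09 0 0 0 0; -1 0.009 0.105 0 0 0 0; -1 0.011 0.125 0 0 0 0; -1 0.011 0.125 0 0 0 0; -1 0.011 0.125 0 0 0 0"}}

```text
time: 37.15
eef_pos: [0.5822, 0.1897, 0.0694]
ee_rot: [3.141, 0.0, 3.056]
ft_force: [0.7, -1.5, 3.3]
width: 0.0184
grip_force: 59.6
```

Request:
{"method": "arm_command", "body": {"deltas": "-1 0.001 0.015 0 0 0 0; -1 0.003 0.03 0 0 0 0; -1 0.004 0.045 0 0 0 0; -1 0.005 0.06 0 0 0 0; -1 0.006 0.075 0 0 0 0; -1 0.008 0.09 0 0 0 0; -1 0.009 0.105 0 0 0 0; -1 0.011 0.125 0 0 0 0; -1 0.011 0.125 0 0 0 0; -1 0.011 0.125 0 0 0 0"}}

```text
time: 38.4
eef_pos: [0.5826, 0.1948, 0.0694]
ee_rot: [3.141, 0.0, 3.056]
ft_force: [0.3, -1.7, 4.6]
width: 0.0184
grip_force: 59.6
```

Request:
{"method": "arm_command", "body": {"deltas": "-1 0.001 0.015 0 0 0 0; -1 0.003 0.03 0 0 0 0; -1 0.004 0.045 0 0 0 0; -1 0.005 0.06 0 0 0 0; -1 0.006 0.075 0 0 0 0; -1 0.008 0.09 0 0 0 0; -1 0.009 0.105 0 0 0 0; -1 0.011 0.125 0 0 0 0; -1 0.011 0.125 0 0 0 0; -1 0.011 0.125 0 0 0 0"}}

```text
time: 39.65
eef_pos: [0.5827, 0.1996, 0.069]
ee_rot: [3.141, -0.001, 3.056]
ft_force: [0.3, 3.0, -1.5]
width: 0.0182
grip_force: 59.2
```

The force has dropped away: the tip is in the groove, against its -y edge. I'll move 2 mm further to centre and probe slightly lower.

Request:
{"method": "arm_command", "body": {"deltas": "-1 0.001 0.01 0 0 0 0; -1 0.002 0.02 0 0 0 0; -1 0.003 0.03 0 0 0 0; -1 0.004 0.04 0 0 0 0; -1 0.004 0.05 0 0 0 0; -1 0.004 0.05 -0.02 0 0 0; -1 0.004 0.05 -0.04 0 0 0; -1 0.004 0.05 -0.05 0 0 0; -1 0.004 0.05 -0.05 0 0 0; -1 0.004 0.05 -0.05 0 0 0"}}

```text
time: 40.9
eef_pos: [0.5832, 0.2014, 0.0674]
ee_rot: [3.141, 0.0, 3.056]
ft_force: [-0.3, 0.3, -0.6]
width: 0.0182
grip_force: 59.1
```

Request:
{"method": "arm_command", "body": {"deltas": "-1 0 0 -0.02 0 0 0; -1 0 0 -0.04 0 0 0; -1 0 0 -0.06 0 0 0; -1 0 0 -0.08 0 0 0; -1 0 0 -0.1 0 0 0; -1 0 0 -0.12 0 0 0; -1 0 0 -0.14 0 0 0; -1 0 0 -0.15 0 0 0; -1 0 0 -0.15 0 0 0; -1 0 0 -0.15 0 0 0"}}

```text
time: 42.15
eef_pos: [0.5832, 0.2015, 0.0614]
ee_rot: [3.141, 0.0, 3.056]
ft_force: [0.0, -0.5, -0.3]
width: 0.0181
grip_force: 59.1
```

Request:
{"method": "arm_command", "body": {"deltas": "-1 0 0 -0.01 0 0 0; -1 0 0 -0.02 0 0 0; -1 0 0 -0.03 0 0 0; -1 0 0 -0.03 0 0 0; -1 0 0 -0.03 0 0 0; -1 0 0 -0.03 0 0 0; -1 0 0 -0.03 0 0 0; -1 0 0 -0.03 0 0 0; -1 0 0 -0.03 0 0 0; -1 0 0 -0.03 0 0 0"}}

```text
time: 43.4
eef_pos: [0.5832, 0.2014, 0.0602]
ee_rot: [3.141, 0.0, 3.056]
ft_force: [-0.2, -0.0, -1.0]
width: 0.0184
grip_force: 59.1
```

Request:
{"method": "arm_command", "body": {"deltas": "-1 0 0 -0.01 0 0 0; -1 0 0 -0.02 0 0 0; -1 0 0 -0.03 0 0 0; -1 0 0 -0.03 0 0 0; -1 0 0 -0.03 0 0 0; -1 0 0 -0.03 0 0 0; -1 0 0 -0.03 0 0 0; -1 0 0 -0.03 0 0 0; -1 0 0 -0.03 0 0 0; -1 0 0 -0.03 0 0 0"}}

```text
time: 44.65
eef_pos: [0.5832, 0.2014, 0.059]
ee_rot: [3.141, 0.0, 3.056]
ft_force: [0.1, -0.1, -0.3]
width: 0.0184
grip_force: 59.1
```

Request:
{"method": "arm_command", "body": {"deltas": "-1 0 0 -0.01 0 0 0; -1 0 0 -0.02 0 0 0; -1 0 0 -0.02 0 0 0; -1 0 0 -0.02 0 0 0; -1 0 0 -0.02 0 0 0; -1 0 0 -0.02 0 0 0; -1 0 0 -0.02 0 0 0; -1 0 0 -0.02 0 0 0; -1 0 0 -0.02 0 0 0; -1 0 0 -0.02 0 0 0"}}

```text
time: 45.9
eef_pos: [0.5832, 0.2014, 0.0584]
ee_rot: [3.141, 0.0, 3.056]
ft_force: [-1.9, -0.7, 5.4]
width: 0.0184
grip_force: 59.3
```

The collar is on the deck at 5 N. I'll release, then rise straight up.

Request:
{"method": "arm_command", "body": {"deltas": "-0.5 0 0 0 0 0 0; -0.4 0 0 0 0 0 0; -0.3 0 0 0 0 0 0; -0.1 0 0 0 0 0 0; 0.1 0 0 0 0 0 0; 0.3 0 0 0 0 0 0; 0.3 0 0 0 0 0 0; 0.3 0 0 0 0 0 0; 0.3 0 0 0 0 0 0; 0.3 0 0 0 0 0 0"}}

```text
time: 47.15
eef_pos: [0.5832, 0.2014, 0.0582]
ee_rot: [3.141, 0.0, 3.056]
ft_force: [0.1, 0.6, 0.1]
width: 0.0555
grip_force: 0.0
```

Request:
{"method": "arm_command", "body": {"deltas": "0.3 0 0 0.1 0 0 0; 0.3 0 0 0.3 0 0 0; 0.3 0 0 0.6 0 0 0; 0.3 0 0 1 0 0 0; 0.3 0 0 1.5 0 0 0; 0.3 0 0 2 0 0 0; 0.3 0 0 2.5 0 0 0; 0.3 0 0 2.5 0 0 0; 0.3 0 0 2.5 0 0 0; 0.3 0 0 2.5 0 0 0"}}

```text
time: 48.4
eef_pos: [0.5826, 0.2012, 0.1572]
ee_rot: [-3.141, -0.002, 3.056]
ft_force: [0.9, -1.0, -0.8]
width: 0.0555
grip_force: 0.0
```

```bash
python3 - <<'E'
from h import *
s=manip.sense(); print(s['eef_pos'],s['ft_force'],s['width'])
for n in('wrist','top'):
    p,d,K,V=grab(n); C=cloud(d,K,V)
    r=np.hypot(C[...,0]-.5832,C[...,1]-.2014)
    m=(r<.02)&(C[...,2]>.112)&(C[...,2]<.14); q=C[m]; print(n,m.sum(),q.mean(0) if m.sum() else '')
    if n=='wrist':
        q=C[(r<.013)&(abs(C[...,2]-.128)<.003)]; print(len(q),np.median(q,0),np.percentile(q[:,0],[1,99]),np.percentile(q[:,1],[1,99]))
        dk=C[(r<.03)&(r>.016)&(abs(C[...,2]-.09)<.006)]; print('deck',np.median(dk,0))
E
```

```text
[0.58259192 0.20122708 0.15719694] [ 0.86101657 -1.00818819 -0.76565275] 0.05551764760557252
wrist 1029 [0.58143849 0.20212906 0.12689064]
855 [0.58265876 0.20204875 0.12857024] [0.57367133 0.59213843] [0.19275149 0.21132024]
deck [0.57585763 0.20315558 0.09061316]
top 12 [0.58805726 0.20559999 0.12987423]
```

```bash
python3 -c "
from bench import manip
print(manip.sign_off())"
```

```text
the job is handed in; nothing more can be done
None
```

The transit pin dropped into the groove about 38 mm to the +y side of the slot's middle. It is home with its collar on the deck and released, and I handed the job in at about 48.5 s; no verdict came back.

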